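# Fit the sash opener's battery and hold its handle at the open mark

### The job

Put the battery block into the recess of the skylight's sash opener and press it down until its top is flush with the housing. Then pull the opener's aluminium spring-return handle out until its pointer is over the red mark and keep it there, so the opener learns how far to open: finish while still holding the handle at the mark, not letting go. Leave the coriander pot, the spray bottle and the dibber where they stand.

Things in the scene. Friction and masses are not known exactly. Their poses are not given: they have to be found in the camera images.
- opener: Sash opener, fixed, 290 mm long along its y. White housing 80 (x) by 110 (y), 54 mm high, centred at y = +90 mm, battery recess in its top. From its face (y = +35 mm) an aluminium track, 44 mm wide, 12 mm high, runs to y = -145 mm, with a white scale strip as high beside it (x = 23 to 45 mm). The handle slides out along -y. Origin: on the ledge, under the track's middle line; z up.
- recess (a point): Centre of the recess mouth, level with the housing top; axes as the opener. Recess 38 (x) by 66 (y) mm, 40 mm deep. A stiff contact plate stops a battery laid in it 8 mm proud of the housing; a push of a little over 5 N drives plate and battery to the floor, where they stay, battery top flush.
- battery: Black battery block with a yellow label on top, 32 (x) by 60 (y) by 40 mm (z), 100 to 190 g, standing loose on the ledge, label up. It fits the recess either way round, its long side along the opener's y. Origin: centre of its underside.
- battery_top (a point): Centre of the battery's top face; axes as the battery.
- pull (a joint): How far the handle is pulled out along the opener's -y, in m: 0 home, 0.090 end stop. A spring draws it back: about 3 N at home, rising 0.8 N per 10 mm (7 to 9 N at the mark). Let go, it runs home.
- handle_top (a point): Centre of the top of the aluminium handle, an upright block 26 (x) by 16 (y) mm, its top 76 mm above the ledge. Its foot is a grey carriage 40 by 34 mm, top 25 mm above the ledge. At home its centre is 65 mm from the housing's face. Axes as the opener.
- pointer (a point): Tip of the black pointer on the handle's carriage, over the scale strip: 34 mm along +x from the handle's centre line, at the same y as the handle's centre, 20 mm above the ledge. Axes as the opener.
- mark: Red clip on the scale strip, 12 mm wide along the slide direction, 1.5 mm thick, 45 to 75 mm from the pointer's home. Origin: centre of its underside, 12 mm above the ledge; axes as the opener. The pointer is at the mark when it stands over this red band (same y in the opener's frame, within 7 mm).
- pot: Blue glazed pot with coriander, 106 mm wide, 100 mm high (170 mm with leaves), loose on the ledge. Origin: centre of its underside. Bystander.
- spray: Amber glass spray bottle, 68 mm wide, 176 mm high, loose. Origin: centre of its underside. Bystander.
- dibber: Wooden dibber lying on the ledge along its own y: shaft 22 mm thick and 200 mm long with its point at y = -120 mm, cross handle 90 mm (x) by 22 mm at y = +90 mm. Origin: on the ledge under its shaft. Bystander.
Not all that is in view belongs to the job. Several things look just like the battery: the one meant starts farthest to the robot's left.

How it is judged:
On the way, in this order (a step that is already met when the one before it is completed fails the run):
1. the battery is in the recess, its top flush with the housing (z of battery_top in the frame of recess between -0.002 and 0.002 m and horizontal distance between battery_top and recess below 0.006 m and angle between battery's own z axis and vertical below 0.06 rad), for 0.2 s.
2. the handle is held with its pointer over the red mark (y of pointer in the frame of mark between -0.007 and 0.007 m and contact force between any of the arm, the fingers and pull above 2 N), for 0.3 s.
At the end, for the whole second after the job is handed in: The battery sits in the recess, upright, its top within 2 mm of flush with the housing; the robot is still holding the handle (more than 2 N on it), at rest, with the pointer within 7 mm of the middle of the red mark (all of step 1 and all of step 2 and velocity of joint pull between -0.01 and 0.01 m/s); the arm keeps its last pose, push and grip.
It fails at once if the coriander pot was shifted by more than 25 mm or tipped (distance of pot from where it was at the start of the episode above 0.025 m or angle between pot's own z axis and vertical above 0.3 rad).
It fails at once if the spray bottle was shifted by more than 25 mm or tipped (distance of spray from where it was at the start of the episode above 0.025 m or angle between spray's own z axis and vertical above 0.3 rad).
It fails at once if the dibber was shifted by more than 25 mm or tipped (distance of dibber from where it was at the start of the episode above 0.025 m or angle between dibber's own z axis and vertical above 0.3 rad).
It also fails if it takes over 58 s, if anything falls off the work surface, if the arm or the gripper's body presses on something with over 40 N, if the wrist force passes 120 N, or if a joint passes its speed limit or range.

### The arm

A 6-joint arm with a two-finger parallel gripper is mounted at the origin on the work surface. World frame = base frame: x ahead of the robot, y to its left, z up, the work surface at z = 0. Lengths are in m, angles in rad, forces in N, time in s.
With the tool pointing down it reaches from about 0.35 to 0.775 m from the base axis. Payload 7.3 kg.
Tool frame: the origin (TCP) lies midway between the tips of the shut fingers; the grasp point (between the pads) lies 19 mm behind it; z points along the fingers, y is the line along which they close (so a half turn about z gives the same grasp; the last joint's range is limited). The gripper opens to 92 mm and grips with 3 to 60 N. Pads are 19 mm wide; open, the fingers measure 130 mm over their backs; the gripper's body (75 mm by 190 mm) begins 47 mm behind the grasp point.
Start: joints at [1.081, 0.342, 1.524, -0, 1.275, -0.146], TCP at [0.177, 0.494, 0.227] pointing down, gripper open.
Joint ranges: [-2.53, 2.53], [-0.77, 2.02], [0.04, 2.7], [-1, 4.14], [0.28, 2.66], [-3.11, 3.11]. Speed limits (rad/s): [2.57, 2.57, 3.14, 3.14, 3.14, 3.14].

### API

Orientations are given as [roll, pitch, yaw] about the fixed x, y, z axes, in that order (R = Rz(yaw) Ry(pitch) Rx(roll)).
In Python, from cell import robot, read_camera, camera_params, nets gives the robot as it stands. The module is installed in compiled form; this text tells all that it offers.
- The arm moves only by the tool step_arm, never from a script. Its argument "steps" is a list of rows, each an object of numbers: "x", "y", "z": the shift along the tool's x, y, z as a fraction of full scale; "rx", "ry", "rz": the turn, a rotation vector about the tool's x, y, z as a fraction of full scale; "claw": the opening, from -1 (shut) to 1 (fully open). In form: [{"x": .., "y": .., "z": .., "rx": .., "ry": .., "rz": .., "claw": ..}, ...]. A call has 1 to 12 rows; each row is the pose to reach, as a shift and turn from the pose commanded when the call began, along the tool's axes at that moment; what a row does not reach only later rows make up. Full scale, the value 1, is 750 mm for a shift and pi/4 rad for a turn. A row lasts 1/12 s, in which the tool goes at most 41.7 mm and 7.16 degrees, less where a joint would pass 70% of its speed; a pose out of reach is approached as far as the arm can. A call with a number of a shift or a turn outside -1 to 1 is refused whole. A call with a gripper value outside its range is refused whole. The fingers move at their own pace and stop on an object; "squeeze" is the grip in N (left out, the last holds). Time passes only in rows, so rows that repeat a pose let the fingers close. It gives the time, the measured TCP pose, the force, the opening and the grip force at its end, in the units of the state.
- robot.observe(): the state, without advancing time (a new reading comes with each control period).
- read_camera(name): name is "side" or "top" or "wrist"; returns (picture, depth): 400x640x3 uint8, blue, green, red; 400x640 float32, m along the optical axis (not along the pixel's ray), 0 where there is no reading.
- camera_params(name): a dict with "fx", "fy", "cx", "cy" (pixels), "R" (3x3) and "t" (3): a world point X has camera coordinates R X + t; the wrist camera has in their place "hand_eye" (4x4, takes a point from camera to tool coordinates, whose origin is the TCP and whose axes are the flange's). Camera axes: x right, y down, z forward; pixel columns grow to the right and rows downward; lengths in m; the calibration is good to about 2 mm. A picture is of the moment at which its call begins: read the wrist's pose just before it. camera_params takes no time and is no camera call.
- robot.hand_in(): hands the job in; it is judged then, once.
Trained networks look in the newest picture that a camera, given by its name, has taken for a name from the list of things; names that differ only in an ending like _2 or _b are one class to them, and where a whole thing is asked for, a point or a joint stands for the part that bears it (a point fixed in the world has none). Each returns a list of dicts, best first, with "conf" (0 to 1); they miss things now and then, are a little off and sometimes report something else, mostly with a low value. They report only what shows in the picture. A call takes as long as a camera call. They do not tell look-alikes from the thing itself.
- nets.masks_of(camera, query): "region" (400x640 bool, what is visible of it) and "box" ([left, top, right, bottom] in pixels, round what is visible of it).
- nets.landmark_of(camera, query): "pixel" ([row, column] in pixels: a listed point, or the origin of a listed thing).
The state is a dict: "time": time; "qpos": joint angles; "qvel": joint speeds; "joint_efforts": joint torques, N m; "tool_pos": TCP position; "tool_rot": TCP orientation; "contact_force": force on the tool from outside, world axes, zero at the start; "torque": the same for the moment, N m; "opening": finger opening in m; "grip_force": force on a finger pad.
Only numpy, scipy, OpenCV 4.12 (cv2) and the standard library are available. Lean on these libraries where they do the work, as an engineer would, in place of code of your own. Each camera call takes 0.05 s, during which the arm holds its last target. There are 200 camera calls.

## Working session

There is one attempt and no reset: what is moved stays moved. The work goes in short steps, Python scripts to look and compute and a tool call to move; the robot and the scene stay as the last step left them, time stands still between calls to the robot, and variables do not carry over. Pictures are saved under pics/ and viewed, at most 10 in all, crops included, and the job is handed in when it is done.

Besides the shell and the picture viewer there is one more tool, called by a JSON object that holds its "fn" and its "kwargs". step_arm: Moves the arm, as the interface text tells. Its arguments: {"type":"object","properties":{"steps":{"type":"array","items":{"type":"object","properties":{"x":{"type":"number","minimum":-1,"maximum":1},"y":{"type":"number","minimum":-1,"maximum":1},"z":{"type":"number","minimum":-1,"maximum":1},"rx":{"type":"number","minimum":-1,"maximum":1},"ry":{"type":"number","minimum":-1,"maximum":1},"rz":{"type":"number","minimum":-1,"maximum":1},"claw":{"type":"number"}}}},"squeeze":{"type":"number"}},"required":["steps"]}

```bash
mkdir -p pics; python3 - <<'E'
from cell import robot, read_camera, camera_params, nets
import cv2,numpy as np
for n in ("top","side"):
    p,d=read_camera(n); cv2.imwrite(f"pics/{n}0.png",p); np.save(f"pics/{n}d.npy",d)
    print(n,{k:np.round(v,4).tolist() for k,v in camera_params(n).items()})
    for q in ("battery","opener","pull","mark","pot","spray","dibber"):
        print(q,[(np.round(m["box"]).tolist(),round(float(m["conf"]),2)) for m in nets.masks_of(n,q)])
    for q in ("recess","battery_top","handle_top","pointer","mark","opener"):
        print(q,[(np.round(m["pixel"],1).tolist(),round(float(m["conf"]),2)) for m in nets.landmark_of(n,q)])
print(camera_params("wrist"));print(robot.observe())
E
```

```text
top {'fx': 479.1288, 'fy': 479.1288, 'cx': 317.342, 'cy': 193.1269, 'R': [[-0.0593, -0.9982, -0.0029], [-0.9728, 0.0585, -0.2241], [0.2238, -0.0105, -0.9746]], 't': [0.0033, 0.5527, 1.1027]}
battery [([477.0, 203.0, 503.0, 231.0], 0.86), ([460.0, 159.0, 484.0, 188.0], 0.72), ([423.0, 188.0, 450.0, 214.0], 0.71), ([464.0, 249.0, 493.0, 275.0], 0.71)]
opener [([224.0, 173.0, 345.0, 234.0], 0.92)]
pull [([381.0, 88.0, 426.0, 143.0], 0.67), ([287.0, 202.0, 301.0, 220.0], 0.59)]
mark [([326.0, 200.0, 330.0, 212.0], 0.45)]
pot [([379.0, 88.0, 427.0, 143.0], 0.57)]
spray [([124.0, 146.0, 172.0, 186.0], 0.68), ([288.0, 200.0, 306.0, 220.0], 0.67)]
dibber [([175.0, 275.0, 268.0, 311.0], 0.57)]
recess [([197.1, 243.6], 0.79)]
battery_top [([265.0, 484.6], 0.96), ([172.0, 473.1], 0.81), ([198.2, 435.3], 0.73)]
handle_top [([204.3, 297.5], 0.63)]
pointer [([196.4, 300.9], 0.74)]
mark []
opener []
side {'fx': 368.8701, 'fy': 368.8701, 'cx': 324.9373, 'cy': 200.2212, 'R': [[0.9442, -0.3293, 0.0041], [-0.2235, -0.6498, -0.7265], [0.2419, 0.685, -0.6872]], 't': [-0.5351, 0.1658, 0.8691]}
battery [([
[... 1140 characters left out ...]
     1.00000000e+00]])}
{'time': 1.4, 'qpos': array([ 1.08099876e+00,  3.41997998e-01,  1.52405787e+00, -7.34383079e-06,
        1.27542140e+00, -1.46009507e-01]), 'qvel': array([-0.00030252,  0.00045962,  0.00145583,  0.00060671, -0.00076116,
        0.00063651]), 'joint_efforts': array([-1.27396797e-03, -4.31131196e+01, -2.44477934e+01,  7.16782571e-02,
        4.84284991e-02, -6.38682127e-05]), 'tool_pos': array([0.17695524, 0.49431267, 0.22675628]), 'tool_rot': array([3.14147951e+00, 2.37395745e-05, 2.79780673e+00]), 'contact_force': array([ 0.07656151, -0.15400436, -0.12382665]), 'torque': array([ 0.04002557, -0.03049452, -0.03770422]), 'grip_force': 0.0, 'opening': 0.09208176484128461}
```

```bash
python3 - <<'E'
import cv2
a=cv2.imread("pics/top0.png")[70:330,110:530]; cv2.imwrite("pics/t1.png",cv2.resize(a,None,fx=1.9,fy=1.9,interpolation=2))
a=cv2.imread("pics/side0.png"); cv2.imwrite("pics/s1.png",a)
E
```

```text
(no output)
```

View pics/t1.png

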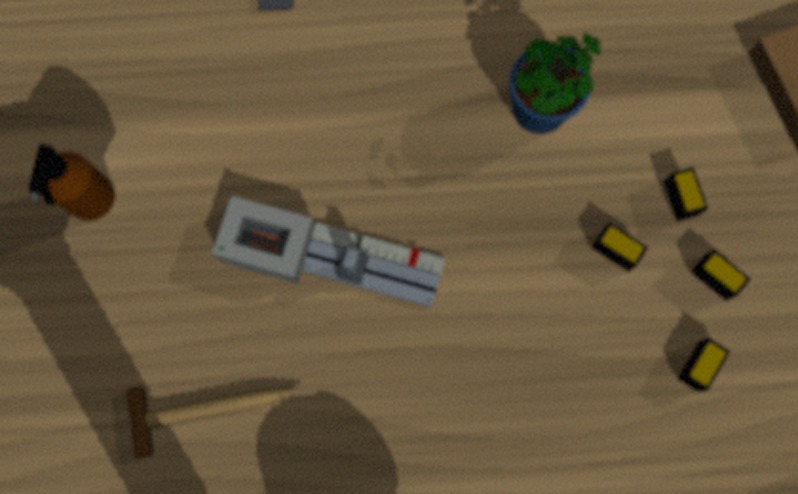

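View pics/s1.png

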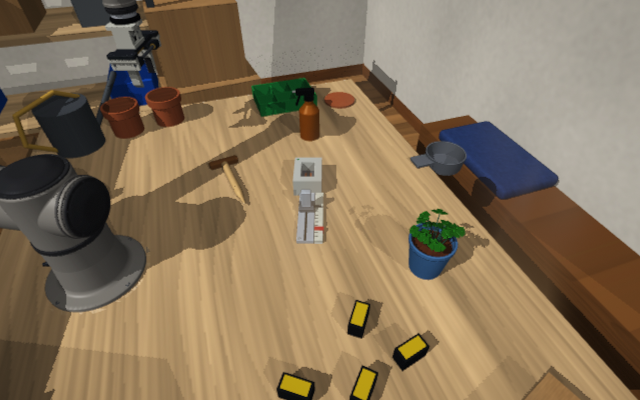

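Top view (full-image pixels): there are four identical battery blocks at (436,200), (472,172), (490,217) and (482,262). The opener housing is near (248,195), the handle at (296,205) and the red mark at (328,206). World +y points image-left, so the left-most candidate should be (436,200), which is (359,319) in the side view. I'll measure all four.

```bash
cat > h.py <<'E'
import numpy as np,cv2
from cell import camera_params
def cloud(n,d):
    c=camera_params(n); v,u=np.mgrid[:400,:640]
    P=np.stack([(u-c["cx"])/c["fx"]*d,(v-c["cy"])/c["fy"]*d,d],-1)
    W=(P-np.array(c["t"]))@np.array(c["R"]); W[d==0]=np.nan; return W
def ray(n,row,col,z):
    c=camera_params(n);R=np.array(c["R"]);o=-R.T@np.array(c["t"])
    r=R.T@np.array([(col-c["cx"])/c["fx"],(row-c["cy"])/c["fy"],1]); return o+r*(z-o[2])/r[2]
def rect(pts):
    (c,s,a)=cv2.minAreaRect((pts[:,:2]*1000).astype(np.float32))
    b=cv2.boxPoints((c,s,a)); e=[b[1]-b[0],b[2]-b[1]]; e=max(e,key=np.linalg.norm)
    return np.round(c,1),np.round(s,1),np.round(np.degrees(np.arctan2(e[1],e[0]))%180,1)
E
python3 - <<'E'
from h import *
for n in("top","side"):
    W=cloud(n,np.load(f"pics/{n}d.npy")); I=cv2.imread(f"pics/{n}0.png"); z=W[...,2]
    hsv=cv2.cvtColor(I,cv2.COLOR_BGR2HSV)
    roi=np.zeros(z.shape,bool)
    if n=="top": roi[140:290,410:520]=1
    else: roi[290:400,260:440]=1
    print(n,"floor",np.nanmedian(z[roi]))
    m=roi&(z>.032)&(z<.05)
    k,l,st,_=cv2.connectedComponentsWithStats(m.astype(np.uint8))
    for i in range(1,k):
        if st[i,4]>60:
            p=W[l==i]; print("bat",st[i],rect(p),"z",np.median(p[:,2]).round(4))
    b=(224,173,345,240) if n=="top" else (285,150,330,245)
    roi[:]=0; roi[b[1]:b[3],b[0]:b[2]]=1
    for nm,lo,hi in(("housing",.048,.06),("handle",.066,.085),("track",.008,.016),("all",.007,.09)):
        m=roi&(z>lo)&(z<hi); k,l,st,_=cv2.connectedComponentsWithStats(m.astype(np.uint8))
        if k>1:
            i=1+np.argmax(st[1:,4]); p=W[l==i]; print(nm,st[i],rect(p),"z",np.median(p[:,2]).round(4))
    red=roi&((hsv[...,0]<8)|(hsv[...,0]>172))&(hsv[...,1]>150)&(hsv[...,2]>60)&(z<.03)
    v,u=np.nonzero(red); print("red",red.sum(),v.mean(),u.mean(),ray(n,v.mean(),u.mean(),.0135))
for n,q,r,c,z in(("top","rec",197.1,243.6,.054),("top","handle",204.3,297.5,.076),("top","ptr",196.4,300.9,.02),("side","rec",167.7,308.7,.054),("side","handle",187.7,307,.076),("side","ptr",205.4,318.5,.02),("side","mark",228.5,318.7,.012),("side","opener",202.9,308.3,0)):
    print(n,q,ray(n,r,c,z).round(4))
E
```

```text
top floor 7.144644982911317e-06
bat [462 158  21  26 320] (array([ 592.2, -422. ]), array([60. , 34.2]), np.float32(12.1)) z 0.0396
bat [424 188  27  23 328] (array([ 525.2, -325.2]), array([60.2, 33.3]), np.float32(53.4)) z 0.0397
bat [478 202  27  25 342] (array([ 480.2, -453. ]), array([60.3, 34. ]), np.float32(46.4)) z 0.0393
bat [471 248  24  28 353] (array([ 365.7, -415.8]), array([33.3, 61.6]), np.float32(143.4)) z 0.0396
housing [ 224  174   51   42 1019] (array([562.1, 140.7]), array([111. ,  81.2]), np.float32(70.4)) z 0.053
handle [290 201   9  11  76] (array([521.8,  28. ]), array([16.1, 26.1]), np.float32(161.6)) z 0.0751
track [293 194  51  38 959] (array([514.6, -30.1]), array([115.5,  68.5]), np.float32(70.7)) z 0.0115
all [ 224  174  120   58 3398] (array([535.5,  55. ]), array([291.7,  85. ]), np.float32(72.9)) z 0.0196
red 24 204.54166666666666 327.4583333333333 [ 0.53219832 -0.05397168  0.0135    ]
side floor -0.00020689174987271862
bat [347 300  23  31 454] (array([ 525.6, -324.3]), array([61.6, 32. ]), np.float32(52.5)) z 0.0397
bat [394 333  35  31 571] (array(
[... 303 characters left out ...]
y([559.4, 141.4]), array([112.9,  78.1]), np.float32(71.3)) z 0.0532
handle [300 190  11   6  59] (array([520.8,  27.1]), array([14. , 26.3]), np.float32(164.8)) z 0.0738
track [296 191  27  52 974] (array([524. ,   2.8]), array([185.7,  66.8]), np.float32(71.1)) z 0.0116
all [ 292  158   31   85 2200] (array([533.4,  55.4]), array([292. ,  83.8]), np.float32(71.8)) z 0.0215
red 27 228.0 319.0 [ 0.53188687 -0.05316407  0.0135    ]
top rec [0.5548 0.151  0.054 ]
top handle [0.5244 0.0194 0.076 ]
top ptr [0.5558 0.0117 0.02  ]
side rec [0.5671 0.1447 0.054 ]
side handle [0.5299 0.0388 0.076 ]
side ptr [0.5551 0.0202 0.02  ]
side mark [ 0.531  -0.0533  0.012 ]
side opener [0.5375 0.0587 0.    ]
```

```bash
cat >> h.py <<'E'
from scipy.spatial.transform import Rotation as Ro
def rows(start,targets):  # pose=(x,y,z,yawdeg), tool down
    R0=Ro.from_euler("xyz",[np.pi,0,np.radians(start[3])])
    for t in targets:
        s=R0.inv().apply(np.array(t[:3])-start[:3])/.75
        r=(R0.inv()*Ro.from_euler("xyz",[np.pi,0,np.radians(t[3])])).as_rotvec()/(np.pi/4)
        print(t,"xyz",s.round(4),"rz",r.round(3)[2])
def now():
    from cell import robot
    o=robot.observe(); return [*o["tool_pos"],np.degrees(o["tool_rot"][2])]
def wcloud(d):
    from cell import robot
    o=robot.observe(); c=camera_params("wrist"); v,u=np.mgrid[:400,:640]
    P=np.stack([(u-c["cx"])/c["fx"]*d,(v-c["cy"])/c["fy"]*d,d],-1); H=np.array(c["hand_eye"])
    W=(P@H[:3,:3].T+H[:3,3])@Ro.from_euler("xyz",o["tool_rot"]).as_matrix().T+o["tool_pos"]; W[d==0]=np.nan; return W
E
python3 - <<'E'
from h import *
rows(now(),[(.535,.06,.25,125)])
E
```

```text
(0.535, 0.06, 0.25, 125) xyz [-0.6446 -0.3843 -0.031 ] rz 0.785
```

{"fn": "step_arm", "kwargs": {"steps": [{"x": -0.645,"y": -0.384,"z": -0.031,"rz": 0.785,"claw": 1},{"x": -0.645,"y": -0.384,"z": -0.031,"rz": 0.785,"claw": 1},{"x": -0.645,"y": -0.384,"z": -0.031,"rz": 0.785,"claw": 1},{"x": -0.645,"y": -0.384,"z": -0.031,"rz": 0.785,"claw": 1},{"x": -0.645,"y": -0.384,"z": -0.031,"rz": 0.785,"claw": 1},{"x": -0.645,"y": -0.384,"z": -0.031,"rz": 0.785,"claw": 1},{"x": -0.645,"y": -0.384,"z": -0.031,"rz": 0.785,"claw": 1},{"x": -0.645,"y": -0.384,"z": -0.031,"rz": 0.785,"claw": 1},{"x": -0.645,"y": -0.384,"z": -0.031,"rz": 0.785,"claw": 1},{"x": -0.645,"y": -0.384,"z": -0.031,"rz": 0.785,"claw": 1},{"x": -0.645,"y": -0.384,"z": -0.031,"rz": 0.785,"claw": 1},{"x": -0.645,"y": -0.384,"z": -0.031,"rz": 0.785,"claw": 1}]}}

```text
$.steps[0]: bad value
```

{"fn": "step_arm", "kwargs": {"steps": [{"x": 0,"claw": 1},{"x": 0,"claw": 1}]}}

```text
$.steps[0]: bad value
```

```bash
python3 - <<'E'
from h import *
from cell import read_camera,nets
print(now())
W0=None
p,d=read_camera("wrist"); W=wcloud(d); z=W[...,2]; cv2.imwrite("pics/w1.png",p)
np.save("pics/w1d.npy",W)
near=(abs(W[...,0]-.535)<.12)&(abs(W[...,1]-.06)<.2)
print("floor",np.nanmedian(z[near&(z<.006)]))
for nm,lo,hi in(("housing",.048,.06),("handle",.066,.085),("all",.007,.09)):
    m=near&(z>lo)&(z<hi); k,l,st,_=cv2.connectedComponentsWithStats(m.astype(np.uint8))
    i=1+np.argmax(st[1:,4]); q=W[l==i]; print(nm,st[i],rect(q),np.median(q[:,2]))
hsv=cv2.cvtColor(p,cv2.COLOR_BGR2HSV)
red=near&((hsv[...,0]<8)|(hsv[...,0]>172))&(hsv[...,1]>150)&(hsv[...,2]>60)&(z<.02)&(z>.008)&(W[...,1]<.03)
print("red",red.sum(),rect(W[red]))
# recess: low area within housing rectangle
c=np.array([.561,.141]);a=np.radians(70.8);Y=np.array([np.cos(a),np.sin(a)]);X=np.array([Y[1],-Y[0]])
D=W[...,:2]-c; ins=(abs(D@X)<.036)&(abs(D@Y)<.05)
m=ins&(z<.045); print("recess depths",np.nanpercentile(z[m],[5,50,95]),rect(W[m]),m.sum())
m=ins&(z>.049); x=(D@X)[m];y=(D@Y)[m]
mid=abs(y)<.02; print("rim inner x",x[mid&(x<0)].max(),x[mid&(x>0)].min()); mid=abs(x)<.012; print("y",y[mid&(y<0)].max(),y[mid&(y>0)].min())
print([(m["pixel"],m["conf"]) for m in nets.landmark_of("wrist","recess")])
rows(now(),[(.525,-.325,.2,90)])
E
```

```text
[np.float64(0.17695524180706781), np.float64(0.49431267418029223), np.float64(0.22675628052007665), np.float64(160.30251760776653)]
floor nan
  return np.nanmean(a, axis, out=out, keepdims=keepdims)
Traceback (most recent call last):
ValueError: attempt to get argmax of an empty sequence
```

View pics/w1.png

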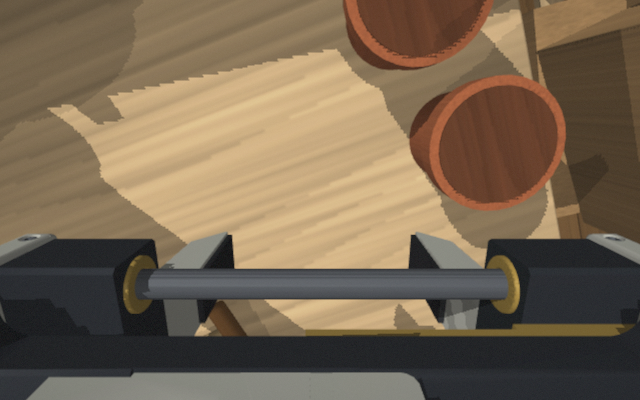

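The call was refused, so nothing moved. The picture shows the start spot, with terracotta pots at (420,20) and (487,140) and the fingers near row 280. I'll retry with every key filled in.

{"fn": "step_arm", "kwargs": {"steps": [{"x": -0.645,"y": -0.384,"z": -0.031,"rx": 0,"ry": 0,"rz": 0.785,"claw": 1},{"x": -0.645,"y": -0.384,"z": -0.031,"rx": 0,"ry": 0,"rz": 0.785,"claw": 1},{"x": -0.645,"y": -0.384,"z": -0.031,"rx": 0,"ry": 0,"rz": 0.785,"claw": 1},{"x": -0.645,"y": -0.384,"z": -0.031,"rx": 0,"ry": 0,"rz": 0.785,"claw": 1},{"x": -0.645,"y": -0.384,"z": -0.031,"rx": 0,"ry": 0,"rz": 0.785,"claw": 1},{"x": -0.645,"y": -0.384,"z": -0.031,"rx": 0,"ry": 0,"rz": 0.785,"claw": 1},{"x": -0.645,"y": -0.384,"z": -0.031,"rx": 0,"ry": 0,"rz": 0.785,"claw": 1},{"x": -0.645,"y": -0.384,"z": -0.031,"rx": 0,"ry": 0,"rz": 0.785,"claw": 1},{"x": -0.645,"y": -0.384,"z": -0.031,"rx": 0,"ry": 0,"rz": 0.785,"claw": 1},{"x": -0.645,"y": -0.384,"z": -0.031,"rx": 0,"ry": 0,"rz": 0.785,"claw": 1},{"x": -0.645,"y": -0.384,"z": -0.031,"rx": 0,"ry": 0,"rz": 0.785,"claw": 1},{"x": -0.645,"y": -0.384,"z": -0.031,"rx": 0,"ry": 0,"rz": 0.785,"claw": 1}]}}

```text
time: 2.45
tool_pos: [0.496, 0.1071, 0.2477]
tool_rot: [3.141, 0.0, 2.181]
contact_force: [1.2, 1.2, -0.1]
opening: 0.0922
grip_force: 0.0
```

{"fn": "step_arm", "kwargs": {"steps": [{"x": 0,"y": 0,"z": 0,"rx": 0,"ry": 0,"rz": 0,"claw": 1},{"x": 0,"y": 0,"z": 0,"rx": 0,"ry": 0,"rz": 0,"claw": 1},{"x": 0,"y": 0,"z": 0,"rx": 0,"ry": 0,"rz": 0,"claw": 1}]}}

```text
time: 2.7
tool_pos: [0.4945, 0.1091, 0.2471]
tool_rot: [-3.141, -0.001, 2.18]
contact_force: [0.1, 0.4, 0.4]
opening: 0.0918
grip_force: 0.0
```

```bash
cat > op.py <<'E'
from h import *
from cell import read_camera,nets
import sys
print(np.round(now(),4))
p,d=read_camera("wrist"); W=wcloud(d); z=W[...,2]; cv2.imwrite(f"pics/{sys.argv[1]}.png",p)
np.save("pics/w1d.npy",W)
near=(abs(W[...,0]-.535)<.12)&(abs(W[...,1]-.06)<.2)
print("floor",np.nanmedian(z[near&(z<.006)]))
for nm,lo,hi in(("housing",.048,.06),("handle",.066,.085),("all",.007,.09)):
    m=near&(z>lo)&(z<hi); k,l,st,_=cv2.connectedComponentsWithStats(m.astype(np.uint8))
    if k>1: i=1+np.argmax(st[1:,4]); q=W[l==i]; print(nm,st[i],rect(q),np.median(q[:,2]))
hsv=cv2.cvtColor(p,cv2.COLOR_BGR2HSV)
red=near&((hsv[...,0]<8)|(hsv[...,0]>172))&(hsv[...,1]>150)&(hsv[...,2]>60)&(z<.02)&(z>.008)&(W[...,1]<.03)
if red.sum()>5: print("red",red.sum(),rect(W[red]))
c=np.array([.561,.141]);a=np.radians(70.8);Y=np.array([np.cos(a),np.sin(a)]);X=np.array([Y[1],-Y[0]])
D=W[...,:2]-c; ins=(abs(D@X)<.036)&(abs(D@Y)<.05)
m=ins&(z>.049); x=(D@X)[m];y=(D@Y)[m]
mid=abs(y)<.02; print("rim inner x",x[mid&(x<0)].max(),x[mid&(x>0)].min()); mid=abs(x)<.012; print("y",y[mid&(y<0)].max(),y[mid&(y>0)].min())
E
python3 op.py w2; python3 -c "
from h import *
rows(now(),[(.525,-.325,.2,90)])"
```

```text
[4.945000e-01 1.091000e-01 2.471000e-01 1.249324e+02]
floor -0.0001879093378267943
housing [ 328  128  124  114 5329] (array([562. , 142.7]), array([110.2,  80.9]), np.float32(70.7)) 0.05370585668630706
handle [290 240  23  26 362] (array([522. ,  30.1]), array([16.1, 25.5]), np.float32(160.2)) 0.07531602523849784
all [  235   126   217   143 12759] (array([537.8,  63.9]), array([277.9,  84.2]), np.float32(73.1)) 0.036386224761427804
rim inner x -0.01487822060141183 0.018820951663946327
y -0.03104189666842857 0.0348563413752137
(0.525, -0.325, 0.2, 90) xyz [-0.4982 -0.2989  0.063 ] rz 0.778
```

View pics/w2.png

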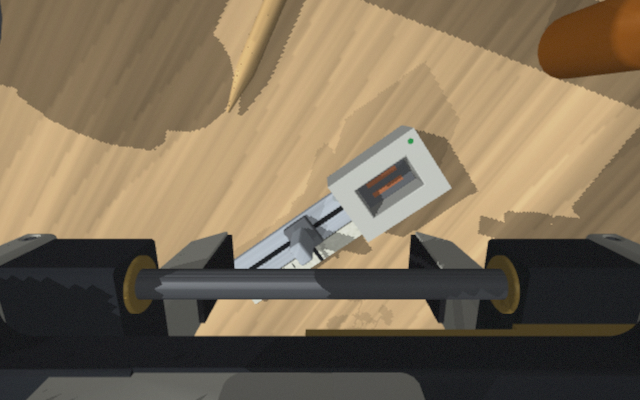

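The wrist view shows the housing recess centred at (390,185), the handle at (303,240) and the spray bottle at (590,40). The opener pose agrees across all three cameras to about 2 mm. Next is the hover over the left-most battery.

{"fn": "step_arm", "kwargs": {"steps": [{"x": -0.498,"y": -0.299,"z": 0.063,"rx": 0,"ry": 0,"rz": 0.778,"claw": 1},{"x": -0.498,"y": -0.299,"z": 0.063,"rx": 0,"ry": 0,"rz": 0.778,"claw": 1},{"x": -0.498,"y": -0.299,"z": 0.063,"rx": 0,"ry": 0,"rz": 0.778,"claw": 1},{"x": -0.498,"y": -0.299,"z": 0.063,"rx": 0,"ry": 0,"rz": 0.778,"claw": 1},{"x": -0.498,"y": -0.299,"z": 0.063,"rx": 0,"ry": 0,"rz": 0.778,"claw": 1},{"x": -0.498,"y": -0.299,"z": 0.063,"rx": 0,"ry": 0,"rz": 0.778,"claw": 1},{"x": -0.498,"y": -0.299,"z": 0.063,"rx": 0,"ry": 0,"rz": 0.778,"claw": 1},{"x": -0.498,"y": -0.299,"z": 0.063,"rx": 0,"ry": 0,"rz": 0.778,"claw": 1},{"x": -0.498,"y": -0.299,"z": 0.063,"rx": 0,"ry": 0,"rz": 0.778,"claw": 1},{"x": -0.498,"y": -0.299,"z": 0.063,"rx": 0,"ry": 0,"rz": 0.778,"claw": 1},{"x": -0.498,"y": -0.299,"z": 0.063,"rx": 0,"ry": 0,"rz": 0.778,"claw": 1},{"x": -0.498,"y": -0.299,"z": 0.063,"rx": 0,"ry": 0,"rz": 0.778,"claw": 1}]}}

```text
time: 3.75
tool_pos: [0.5251, -0.3284, 0.1989]
tool_rot: [-3.141, 0.001, 1.568]
contact_force: [-0.5, 0.4, -0.2]
opening: 0.0918
grip_force: 0.0
```

{"fn": "step_arm", "kwargs": {"steps": [{"x": 0,"y": 0,"z": 0,"rx": 0,"ry": 0,"rz": 0.82,"claw": 1},{"x": 0,"y": 0,"z": 0,"rx": 0,"ry": 0,"rz": 0.82,"claw": 1},{"x": 0,"y": 0,"z": 0,"rx": 0,"ry": 0,"rz": 0.82,"claw": 1},{"x": 0,"y": 0,"z": 0,"rx": 0,"ry": 0,"rz": 0.82,"claw": 1},{"x": 0,"y": 0,"z": 0,"rx": 0,"ry": 0,"rz": 0.82,"claw": 1},{"x": 0,"y": 0,"z": 0,"rx": 0,"ry": 0,"rz": 0.82,"claw": 1},{"x": 0,"y": 0,"z": 0,"rx": 0,"ry": 0,"rz": 0.82,"claw": 1},{"x": 0,"y": 0,"z": 0,"rx": 0,"ry": 0,"rz": 0.82,"claw": 1}]}}

```text
time: 4.42
tool_pos: [0.5257, -0.3242, 0.2003]
tool_rot: [-3.142, -0.0, 0.931]
contact_force: [-0.3, 0.2, -0.4]
opening: 0.0918
grip_force: 0.0
```

```bash
python3 - <<'E'
from h import *
from cell import read_camera
s=now(); print(np.round(s,4))
p,d=read_camera("wrist"); W=wcloud(d); z=W[...,2]; cv2.imwrite("pics/w3.png",p)
m=(z>.032)&(z<.045); k,l,st,_=cv2.connectedComponentsWithStats(m.astype(np.uint8))
for i in range(1,k):
    if st[i,4]>100: q=W[l==i]; print(st[i],rect(q),np.median(q[:,2]))
rows(s,[(.5254,-.3248,.15,53),(.5254,-.3248,.03,53)])
E
```

```text
[ 0.5257 -0.3242  0.2003 53.3585]
[419   0  45  20 154] (array([ 698.2, -264.2]), array([ 6.7, 40.2]), np.float32(121.4)) 0.03846698508363587
[ 306  152   34   61 1917] (array([ 525.4, -325.4]), array([60.3, 32. ]), np.float32(51.4)) 0.03994256975978963
[ 399  187   65   53 1675] (array([ 592.3, -421.8]), array([59.9, 33.3]), np.float32(12.1)) 0.03974817052876739
[622 219  18  25 224] (array([ 755.2, -558.2]), array([22.5,  9.8]), np.float32(37.5)) 0.037949680088501164
[340 300  33  24 663] (array([ 469.9, -463.8]), array([31.2, 32.3]), np.float32(134.9)) 0.040058858023591964
[ 229  312   55   24 1245] (array([ 367.8, -412.5]), array([26.8, 60.4]), np.float32(142.1)) 0.04003189936309698
(0.5254, -0.3248, 0.15, 53) xyz [-0.0008  0.0001  0.0671] rz 0.008
(0.5254, -0.3248, 0.03, 53) xyz [-8.000e-04  1.000e-04  2.271e-01] rz 0.008
```

View pics/w3.png

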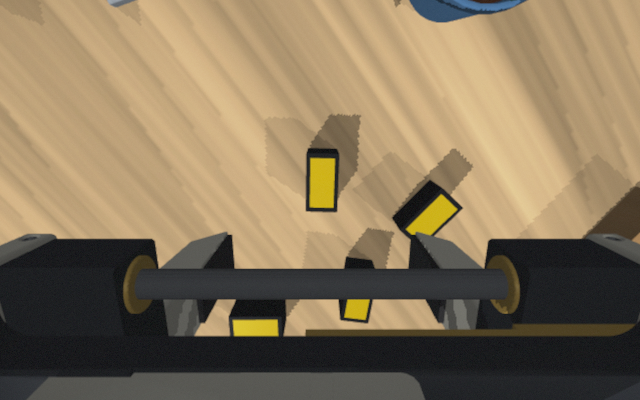

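The crop shows the chosen battery at (322,181), y = -0.325, which is the left-most. The look-alikes are at (427,210), (356,290) and (257,328). The fingers are aligned either side of it. Descending to grip.

{"fn": "step_arm", "kwargs": {"steps": [{"x": -0.001,"y": 0,"z": 0.15,"rx": 0,"ry": 0,"rz": 0.02,"claw": 1},{"x": -0.001,"y": 0,"z": 0.15,"rx": 0,"ry": 0,"rz": 0.02,"claw": 1},{"x": -0.001,"y": 0,"z": 0.15,"rx": 0,"ry": 0,"rz": 0.02,"claw": 1},{"x": -0.001,"y": 0,"z": 0.2,"rx": 0,"ry": 0,"rz": 0.02,"claw": 1},{"x": -0.001,"y": 0,"z": 0.227,"rx": 0,"ry": 0,"rz": 0.02,"claw": 1},{"x": -0.001,"y": 0,"z": 0.227,"rx": 0,"ry": 0,"rz": 0.02,"claw": 1},{"x": -0.001,"y": 0,"z": 0.227,"rx": 0,"ry": 0,"rz": 0.02,"claw": -1},{"x": -0.001,"y": 0,"z": 0.227,"rx": 0,"ry": 0,"rz": 0.02,"claw": -1},{"x": -0.001,"y": 0,"z": 0.227,"rx": 0,"ry": 0,"rz": 0.02,"claw": -1},{"x": -0.001,"y": 0,"z": 0.227,"rx": 0,"ry": 0,"rz": 0.02,"claw": -1},{"x": -0.001,"y": 0,"z": 0.227,"rx": 0,"ry": 0,"rz": 0.02,"claw": -1},{"x": -0.001,"y": 0,"z": 0.227,"rx": 0,"ry": 0,"rz": 0.02,"claw": -1}], "squeeze": 25}}

```text
time: 5.47
tool_pos: [0.5252, -0.3264, 0.0308]
tool_rot: [3.14, -0.0, 0.911]
contact_force: [-0.7, 0.3, -0.4]
opening: 0.0565
grip_force: 0.0
```

{"fn": "step_arm", "kwargs": {"steps": [{"x": 0,"y": 0,"z": 0,"rx": 0,"ry": 0,"rz": 0,"claw": -1},{"x": 0,"y": 0,"z": 0,"rx": 0,"ry": 0,"rz": 0,"claw": -1},{"x": 0,"y": 0,"z": 0,"rx": 0,"ry": 0,"rz": 0,"claw": -1},{"x": 0,"y": 0,"z": 0,"rx": 0,"ry": 0,"rz": 0,"claw": -1}]}}

```text
time: 5.8
tool_pos: [0.5249, -0.3262, 0.0299]
tool_rot: [3.142, -0.0, 0.911]
contact_force: [0.4, 1.0, 0.8]
opening: 0.0317
grip_force: 25.0
```

```bash
python3 - <<'E'
from h import *
s=now(); print(np.round(s,4)); rows(s,[(s[0],s[1],.17,s[3]),(.5615,.1415,.17,70.8)])
E
```

```text
[ 5.24900e-01 -3.26200e-01  2.99000e-02  5.21698e+01]
(np.float64(0.5248942548833256), np.float64(-0.32617229306585305), 0.17, np.float64(52.169819694818784)) xyz [ 0.      0.     -0.1869] rz 0.0
(0.5615, 0.1415, 0.17, 70.8) xyz [ 0.5224 -0.3439 -0.1869] rz -0.414
```

{"fn": "step_arm", "kwargs": {"steps": [{"x": 0,"y": 0,"z": -0.02,"rx": 0,"ry": 0,"rz": 0,"claw": -1},{"x": 0,"y": 0,"z": -0.07,"rx": 0,"ry": 0,"rz": 0,"claw": -1},{"x": 0,"y": 0,"z": -0.12,"rx": 0,"ry": 0,"rz": 0,"claw": -1},{"x": 0,"y": 0,"z": -0.187,"rx": 0,"ry": 0,"rz": 0,"claw": -1},{"x": 0.03,"y": -0.02,"z": -0.187,"rx": 0,"ry": 0,"rz": -0.05,"claw": -1},{"x": 0.522,"y": -0.344,"z": -0.187,"rx": 0,"ry": 0,"rz": -0.414,"claw": -1},{"x": 0.522,"y": -0.344,"z": -0.187,"rx": 0,"ry": 0,"rz": -0.414,"claw": -1},{"x": 0.522,"y": -0.344,"z": -0.187,"rx": 0,"ry": 0,"rz": -0.414,"claw": -1},{"x": 0.522,"y": -0.344,"z": -0.187,"rx": 0,"ry": 0,"rz": -0.414,"claw": -1},{"x": 0.522,"y": -0.344,"z": -0.187,"rx": 0,"ry": 0,"rz": -0.414,"claw": -1},{"x": 0.522,"y": -0.344,"z": -0.187,"rx": 0,"ry": 0,"rz": -0.414,"claw": -1},{"x": 0.522,"y": -0.344,"z": -0.187,"rx": 0,"ry": 0,"rz": -0.414,"claw": -1}]}}

```text
time: 6.8
tool_pos: [0.5491, -0.0064, 0.17]
tool_rot: [-3.141, -0.0, 1.235]
contact_force: [1.3, 1.0, -0.2]
opening: 0.0317
grip_force: 25.0
```

```bash
python3 - <<'E'
from h import *
s=now(); print(np.round(s,4)); rows(s,[(.5615,.1415,.17,70.8)])
E
```

```text
[ 5.49100e-01 -6.40000e-03  1.70000e-01  7.07843e+01]
(0.5615, 0.1415, 0.17, 70.8) xyz [ 1.917e-01 -4.920e-02 -1.000e-04] rz -0.0
```

{"fn": "step_arm", "kwargs": {"steps": [{"x": 0.05,"y": -0.013,"z": 0,"rx": 0,"ry": 0,"rz": 0,"claw": -1},{"x": 0.1,"y": -0.026,"z": 0,"rx": 0,"ry": 0,"rz": 0,"claw": -1},{"x": 0.1,"y": -0.026,"z": 0,"rx": 0,"ry": 0,"rz": 0,"claw": -1},{"x": 0.1,"y": -0.026,"z": 0,"rx": 0,"ry": 0,"rz": 0,"claw": -1},{"x": 0.1,"y": -0.026,"z": 0,"rx": 0,"ry": 0,"rz": 0,"claw": -1}]}}

```text
time: 7.22
tool_pos: [0.5555, 0.0687, 0.1698]
tool_rot: [-3.141, 0.001, 1.237]
contact_force: [-0.6, -0.1, -1.0]
opening: 0.0313
grip_force: 25.0
```

```bash
python3 op.py w4; python3 - <<'E'
from h import *
W=np.load("pics/w1d.npy"); s=np.array(now()); z=W[...,2]
a=np.radians(s[3]);X=np.array([np.cos(a),np.sin(a)]);Y=np.array([X[1],-X[0]])
D=W[...,:2]-s[:2]; m=(abs(D@X)<.06)&(abs(D@Y)<.03)&(z>.165)&(z<.19)
print("battery top pts",m.sum(),np.median(z[m]), np.percentile((D@X)[m],[1,99]),np.percentile((D@Y)[m],[1,99]))
rows(s,[(.562,.142,.10,70.8)])
E
```

```text
[5.555e-01 6.870e-02 1.698e-01 7.085e+01]
floor -0.00017466779700653356
housing [  247    33   105   144 10384] (array([562.2, 141. ]), array([110.5,  80.2]), np.float32(70.5)) 0.05372800844371899
all [  247    33   105   202 14844] (array([552.9, 110.6]), array([177.,  84.]), np.float32(73.2)) 0.05332742888852196
rim inner x -0.01761783262057265 0.020327000348317092
y -0.03253246543717565 0.033073307776631866
battery top pts 6650 0.179935677754118 [-0.02683128  0.03197378] [-0.02652631  0.02575635]
(0.562, 0.142, 0.1, 70.8) xyz [ 0.096  -0.0245  0.0931] rz -0.001
```

View pics/w4.png

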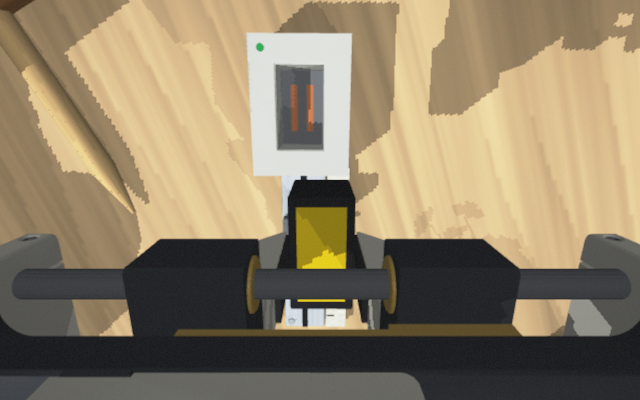

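The view shows the recess at (300,108) and the held battery at (321,255), straight and centred in the fingers. I'll move above the recess and look at the force before inserting.

```bash
python3 - <<'E'
from h import *
rows(now(),[(.5616,.1388,.095,70.8),(.5616,.1388,.057,70.8)])
E
```

```text
(0.5616, 0.1388, 0.095, 70.8) xyz [ 0.0918 -0.0236  0.0998] rz -0.001
(0.5616, 0.1388, 0.057, 70.8) xyz [ 0.0918 -0.0236  0.1505] rz -0.001
```

{"fn": "step_arm", "kwargs": {"steps": [{"x": 0.05,"y": -0.013,"z": 0,"rx": 0,"ry": 0,"rz": 0,"claw": -1},{"x": 0.092,"y": -0.0236,"z": 0.02,"rx": 0,"ry": 0,"rz": 0,"claw": -1},{"x": 0.092,"y": -0.0236,"z": 0.06,"rx": 0,"ry": 0,"rz": 0,"claw": -1},{"x": 0.092,"y": -0.0236,"z": 0.1,"rx": 0,"ry": 0,"rz": 0,"claw": -1},{"x": 0.092,"y": -0.0236,"z": 0.1,"rx": 0,"ry": 0,"rz": 0,"claw": -1},{"x": 0.092,"y": -0.0236,"z": 0.1,"rx": 0,"ry": 0,"rz": 0,"claw": -1},{"x": 0.092,"y": -0.0236,"z": 0.1,"rx": 0,"ry": 0,"rz": 0,"claw": -1}]}}

```text
time: 7.85
tool_pos: [0.5629, 0.1387, 0.0966]
tool_rot: [3.14, -0.001, 1.234]
contact_force: [0.6, 1.2, -0.8]
opening: 0.032
grip_force: 25.0
```

```bash
python3 - <<'E'
from h import *
s=now();print(np.round(s,4));rows(s,[(.5616,.1388,.057,70.8)])
E
```

```text
[ 0.5629  0.1387  0.0966 70.6876]
(0.5616, 0.1388, 0.057, 70.8) xyz [-0.0004 -0.0017  0.0528] rz -0.002
```

{"fn": "step_arm", "kwargs": {"steps": [{"x": 0,"y": -0.0008,"z": 0.01,"rx": 0,"ry": 0,"rz": 0,"claw": -1},{"x": 0,"y": -0.0008,"z": 0.018,"rx": 0,"ry": 0,"rz": 0,"claw": -1},{"x": 0,"y": -0.0008,"z": 0.026,"rx": 0,"ry": 0,"rz": 0,"claw": -1},{"x": 0,"y": -0.0008,"z": 0.026,"rx": 0,"ry": 0,"rz": 0,"claw": -1}]}}

```text
time: 8.18
tool_pos: [0.5606, 0.1397, 0.0747]
tool_rot: [-3.14, 0.001, 1.235]
contact_force: [-0.4, -0.5, -0.3]
opening: 0.0317
grip_force: 25.0
```

{"fn": "step_arm", "kwargs": {"steps": [{"x": 0,"y": 0,"z": 0.008,"rx": 0,"ry": 0,"rz": 0,"claw": -1},{"x": 0,"y": 0,"z": 0.016,"rx": 0,"ry": 0,"rz": 0,"claw": -1},{"x": 0,"y": 0,"z": 0.0235,"rx": 0,"ry": 0,"rz": 0,"claw": -1},{"x": 0,"y": 0,"z": 0.0235,"rx": 0,"ry": 0,"rz": 0,"claw": -1},{"x": 0,"y": 0,"z": 0.0235,"rx": 0,"ry": 0,"rz": 0,"claw": -1}]}}

```text
time: 8.6
tool_pos: [0.5609, 0.14, 0.0574]
tool_rot: [-3.141, 0.0, 1.236]
contact_force: [1.2, 0.3, -1.7]
opening: 0.0314
grip_force: 25.0
```

{"fn": "step_arm", "kwargs": {"steps": [{"x": 0,"y": 0,"z": 0,"rx": 0,"ry": 0,"rz": 0,"claw": 0.1},{"x": 0,"y": 0,"z": 0,"rx": 0,"ry": 0,"rz": 0,"claw": 0.1},{"x": 0,"y": 0,"z": 0,"rx": 0,"ry": 0,"rz": 0,"claw": 0.1},{"x": 0,"y": 0,"z": 0,"rx": 0,"ry": 0,"rz": 0,"claw": 0.1},{"x": 0,"y": 0,"z": -0.04,"rx": 0,"ry": 0,"rz": 0,"claw": 0.1},{"x": 0,"y": 0,"z": -0.09,"rx": 0,"ry": 0,"rz": 0,"claw": 0.1},{"x": -0.08,"y": 0,"z": -0.13,"rx": 0,"ry": 0,"rz": 0,"claw": 0.1},{"x": -0.08,"y": 0,"z": -0.13,"rx": 0,"ry": 0,"rz": 0,"claw": -1},{"x": -0.08,"y": 0,"z": -0.13,"rx": 0,"ry": 0,"rz": 0,"claw": -1},{"x": -0.08,"y": 0,"z": -0.13,"rx": 0,"ry": 0,"rz": 0,"claw": -1},{"x": -0.08,"y": 0,"z": -0.13,"rx": 0,"ry": 0,"rz": 0,"claw": -1}]}}

```text
time: 9.52
tool_pos: [0.5414, 0.0837, 0.1553]
tool_rot: [-3.141, -0.0, 1.235]
contact_force: [-0.3, -0.2, -0.1]
opening: 0.0284
grip_force: 0.0
```

```bash
cat > bt.py <<'E'
from h import *
from cell import read_camera
import sys
s=now();print(np.round(s,4))
p,d=read_camera("wrist"); W=wcloud(d); z=W[...,2]; cv2.imwrite(f"pics/{sys.argv[1]}.png",p)
c=np.array([.5621,.141]);a=np.radians(70.8);Y=np.array([np.cos(a),np.sin(a)]);X=np.array([Y[1],-Y[0]])
D=W[...,:2]-c;u=D@X;v=D@Y
h=cv2.cvtColor(p,cv2.COLOR_BGR2HSV); yel=(h[...,0]>18)&(h[...,0]<35)&(h[...,1]>150)&(abs(u)<.025)&(abs(v)<.04)
rim=(abs(u)>.022)&(abs(u)<.037)&(abs(v)<.05)&(abs(z-.054)<.006)
print("label",yel.sum(),"z",np.median(z[yel]),"rim",np.median(z[rim]),"u",np.percentile(u[yel],[1,99]),"v",np.percentile(v[yel],[1,99]))
A=np.c_[u[yel],v[yel],np.ones(yel.sum())]; print("slope",np.linalg.lstsq(A,z[yel],rcond=None)[0])
E
python3 bt.py w5; python3 -c "
from h import *
rows(now(),[(.5621,.141,.10,70.8),(.5621,.141,.067,70.8)])"
```

```text
[ 0.5414  0.0837  0.1553 70.7684]
label 2313 z 0.06045216320240042 rim 0.053259526963087264 u [-0.01375348  0.01054218] v [-0.02389217  0.02613927]
slope [ 0.067145   -0.04272307  0.06086831]
(0.5621, 0.141, 0.1, 70.8) xyz [0.081  0.0012 0.0732] rz 0.0
(0.5621, 0.141, 0.067, 70.8) xyz [0.081  0.0012 0.1172] rz 0.0
```

View pics/w5.png

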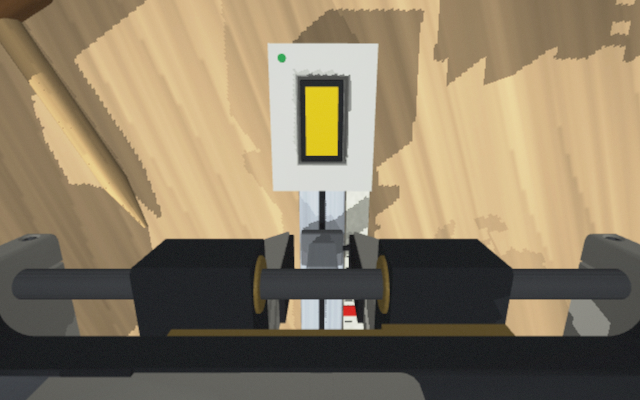

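The battery sits in the recess at (322,120), about 7 mm proud. I'll shut the fingers, centre over it and press.

{"fn": "step_arm", "kwargs": {"steps": [{"x": 0.04,"y": 0,"z": 0,"rx": 0,"ry": 0,"rz": 0,"claw": -1},{"x": 0.082,"y": -0.0005,"z": 0.02,"rx": 0,"ry": 0,"rz": 0,"claw": -1},{"x": 0.082,"y": -0.0005,"z": 0.07,"rx": 0,"ry": 0,"rz": 0,"claw": -1},{"x": 0.082,"y": -0.0005,"z": 0.11,"rx": 0,"ry": 0,"rz": 0,"claw": -1},{"x": 0.082,"y": -0.0005,"z": 0.118,"rx": 0,"ry": 0,"rz": 0,"claw": -1},{"x": 0.082,"y": -0.0005,"z": 0.118,"rx": 0,"ry": 0,"rz": 0,"claw": -1},{"x": 0.082,"y": -0.0005,"z": 0.118,"rx": 0,"ry": 0,"rz": 0,"claw": -1}]}}

```text
time: 10.15
tool_pos: [0.5618, 0.1419, 0.0674]
tool_rot: [3.141, -0.0, 1.236]
contact_force: [0.3, 0.0, 0.7]
opening: 0.0004
grip_force: 0.0
```

{"fn": "step_arm", "kwargs": {"steps": [{"x": 0,"y": 0,"z": 0.004,"rx": 0,"ry": 0,"rz": 0,"claw": -1},{"x": 0,"y": 0,"z": 0.008,"rx": 0,"ry": 0,"rz": 0,"claw": -1},{"x": 0,"y": 0,"z": 0.011,"rx": 0,"ry": 0,"rz": 0,"claw": -1},{"x": 0,"y": 0,"z": 0.013,"rx": 0,"ry": 0,"rz": 0,"claw": -1},{"x": 0,"y": 0,"z": 0.013,"rx": 0,"ry": 0,"rz": 0,"claw": -1}]}}

```text
time: 10.57
tool_pos: [0.5622, 0.1415, 0.058]
tool_rot: [3.139, -0.001, 1.235]
contact_force: [1.5, 0.2, 1.9]
opening: 0.0005
grip_force: 1.2
```

{"fn": "step_arm", "kwargs": {"steps": [{"x": 0,"y": 0,"z": 0.002,"rx": 0,"ry": 0,"rz": 0,"claw": -1},{"x": 0,"y": 0,"z": 0.004,"rx": 0,"ry": 0,"rz": 0,"claw": -1},{"x": 0,"y": 0,"z": 0.0055,"rx": 0,"ry": 0,"rz": 0,"claw": -1},{"x": 0,"y": 0,"z": 0.0055,"rx": 0,"ry": 0,"rz": 0,"claw": -1},{"x": 0,"y": 0,"z": 0.0055,"rx": 0,"ry": 0,"rz": 0,"claw": -1}]}}

```text
time: 10.98
tool_pos: [0.5623, 0.1415, 0.0542]
tool_rot: [3.139, -0.001, 1.236]
contact_force: [-0.1, -1.3, 9.8]
opening: 0.001
grip_force: 4.7
```

{"fn": "step_arm", "kwargs": {"steps": [{"x": 0,"y": 0,"z": 0.001,"rx": 0,"ry": 0,"rz": 0,"claw": -1},{"x": 0,"y": 0,"z": 0.002,"rx": 0,"ry": 0,"rz": 0,"claw": -1},{"x": 0,"y": 0,"z": 0.002,"rx": 0,"ry": 0,"rz": 0,"claw": -1},{"x": 0,"y": 0,"z": 0.002,"rx": 0,"ry": 0,"rz": 0,"claw": -1}]}}

```text
time: 11.32
tool_pos: [0.5624, 0.1415, 0.0542]
tool_rot: [3.138, -0.001, 1.236]
contact_force: [-3.1, -1.2, 20.1]
opening: 0.0009
grip_force: 10.0
```

{"fn": "step_arm", "kwargs": {"steps": [{"x": 0,"y": 0,"z": -0.03,"rx": 0,"ry": 0,"rz": 0,"claw": -1},{"x": 0,"y": 0,"z": -0.08,"rx": 0,"ry": 0,"rz": 0,"claw": -1},{"x": -0.04,"y": 0,"z": -0.13,"rx": 0,"ry": 0,"rz": 0,"claw": -0.1},{"x": -0.09,"y": 0,"z": -0.14,"rx": 0,"ry": 0,"rz": 0,"claw": -0.1},{"x": -0.09,"y": 0,"z": -0.14,"rx": 0,"ry": 0,"rz": 0,"claw": -0.1},{"x": -0.09,"y": 0,"z": -0.14,"rx": 0,"ry": 0,"rz": 0,"claw": -0.1}]}}

```text
time: 11.82
tool_pos: [0.5386, 0.0764, 0.1571]
tool_rot: [3.141, -0.0, 1.233]
contact_force: [0.3, 0.8, 0.3]
opening: 0.0226
grip_force: 0.0
```

```bash
python3 bt.py w6; python3 op.py w7; python3 -c "
from h import *
rows(now(),[(.5225,.0285,.16,115.8)])"
```

```text
[ 0.5386  0.0764  0.1571 70.6344]
label 2212 z 0.05321452823451887 rim 0.05281941991716125 u [-0.0139871   0.01010689] v [-0.02350497  0.02665369]
slope [ 0.00080346 -0.00069883  0.05319881]
[ 0.5386  0.0774  0.1562 70.6966]
floor -0.000772102646146744
housing [  269    34   111   149 11299] (array([561.8, 142.3]), array([109.9,  80.3]), np.float32(70.8)) 0.05311408455200263
handle [307 254  33  15 456] (array([523.5,  32.8]), array([ 9.5, 26. ]), np.float32(158.9)) 0.07449951679515618
all [  269    34   111   235 20641] (array([547.2,  95.3]), array([210.6,  84. ]), np.float32(72.9)) 0.05286956941949353
red 68 (array([523.2, -49.2]), array([11.2,  7.4]), np.float32(72.0))
rim inner x -1.1834611815226066e-05 0.0006782732114637735
y -0.000501411334450368 0.00017163483743909603
(0.5225, 0.0285, 0.16, 115.8) xyz [-0.0694  0.0016 -0.0057] rz -1.001
```

View pics/w6.png

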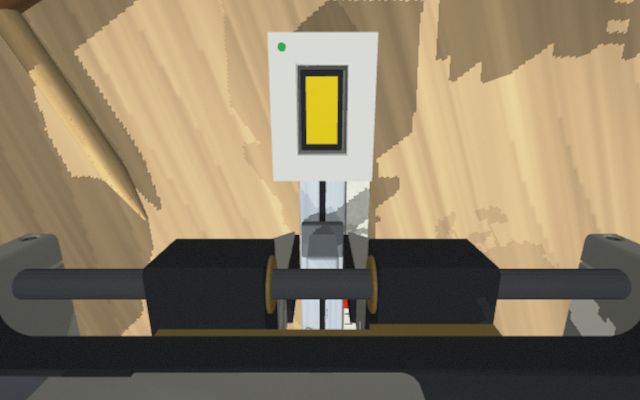

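The battery at (322,110) is flush (0.4 mm by depth) and level. Next I turn to the handle, closing along the slide direction.

{"fn": "step_arm", "kwargs": {"steps": [{"x": -0.07,"y": 0.0016,"z": -0.006,"rx": 0,"ry": 0,"rz": -1,"claw": 0},{"x": -0.07,"y": 0.0016,"z": -0.006,"rx": 0,"ry": 0,"rz": -1,"claw": 0},{"x": -0.07,"y": 0.0016,"z": -0.006,"rx": 0,"ry": 0,"rz": -1,"claw": 0},{"x": -0.07,"y": 0.0016,"z": -0.006,"rx": 0,"ry": 0,"rz": -1,"claw": 0},{"x": -0.07,"y": 0.0016,"z": -0.006,"rx": 0,"ry": 0,"rz": -1,"claw": 0},{"x": -0.07,"y": 0.0016,"z": -0.006,"rx": 0,"ry": 0,"rz": -1,"claw": 0},{"x": -0.07,"y": 0.0016,"z": -0.006,"rx": 0,"ry": 0,"rz": -1,"claw": 0},{"x": -0.07,"y": 0.0016,"z": -0.006,"rx": 0,"ry": 0,"rz": -1,"claw": 0}]}}

```text
time: 12.58
tool_pos: [0.5226, 0.029, 0.1597]
tool_rot: [-3.139, -0.002, 2.024]
contact_force: [0.5, -0.0, -0.6]
opening: 0.046
grip_force: 0.0
```

{"fn": "step_arm", "kwargs": {"steps": [{"x": 0,"y": 0,"z": 0,"rx": 0,"ry": 0,"rz": -1,"claw": 0},{"x": 0,"y": 0,"z": 0,"rx": 0,"ry": 0,"rz": -1,"claw": 0},{"x": 0,"y": 0,"z": 0,"rx": 0,"ry": 0,"rz": -1,"claw": 0},{"x": 0,"y": 0,"z": 0,"rx": 0,"ry": 0,"rz": -1,"claw": 0},{"x": 0,"y": 0,"z": 0,"rx": 0,"ry": 0,"rz": -1,"claw": 0},{"x": 0,"y": 0,"z": 0,"rx": 0,"ry": 0,"rz": -1,"claw": 0},{"x": 0,"y": 0,"z": 0,"rx": 0,"ry": 0,"rz": -1,"claw": 0},{"x": 0,"y": 0,"z": 0,"rx": 0,"ry": 0,"rz": -1,"claw": 0}]}}

```text
time: 13.25
tool_pos: [0.5228, 0.0287, 0.1601]
tool_rot: [-3.141, -0.002, 2.807]
contact_force: [0.5, 0.4, 0.4]
opening: 0.0459
grip_force: 0.0
```

```bash
python3 op.py w8; python3 -c "
from h import *
rows(now(),[(.522,.0285,.16,160.8),(.522,.0285,.05,160.8)])"
```

```text
[5.228000e-01 2.870000e-02 1.601000e-01 1.608206e+02]
floor -0.00024652025047867954
housing [  396   150   145    94 11588] (array([562.4, 142.4]), array([111.4,  80.2]), np.float32(70.6)) 0.053619573605627545
handle [312 186  21  35 687] (array([521.9,  29.4]), array([15.6, 25.5]), np.float32(160.5)) 0.07533647895735171
all [  201   145   340    99 25981] (array([535.2,  56.8]), array([292. ,  84.4]), np.float32(71.7)) 0.041982783831046186
red 271 (array([530.1, -52.7]), array([11.6, 24.7]), np.float32(162.2))
rim inner x -1.0790737214904835e-05 1.2123875995870045e-05
y -8.48635702392529e-05 4.91919747974226e-06
(0.522, 0.0285, 0.16, 160.8) xyz [ 0.001  -0.0004  0.0003] rz -0.002
(0.522, 0.0285, 0.05, 160.8) xyz [ 0.001  -0.0004  0.147 ] rz -0.002
```

View pics/w8.png

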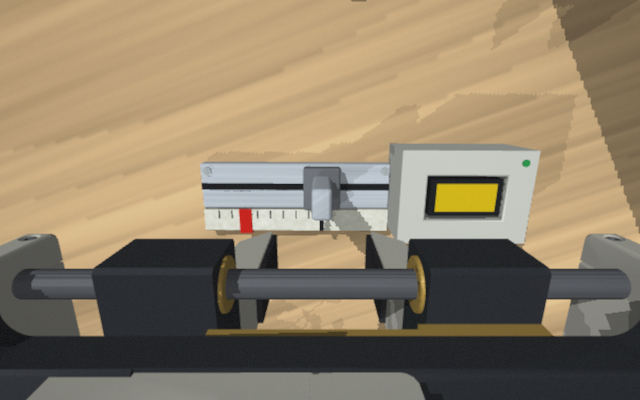

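The mark is at (245,221), the pointer at (321,225) and the handle at (321,200). The pull needed is about 74 mm. Descending to grip.

{"fn": "step_arm", "kwargs": {"steps": [{"x": 0.001,"y": -0.0004,"z": 0.05,"rx": 0,"ry": 0,"rz": 0,"claw": 0},{"x": 0.001,"y": -0.0004,"z": 0.1,"rx": 0,"ry": 0,"rz": 0,"claw": 0},{"x": 0.001,"y": -0.0004,"z": 0.135,"rx": 0,"ry": 0,"rz": 0,"claw": 0},{"x": 0.001,"y": -0.0004,"z": 0.153,"rx": 0,"ry": 0,"rz": 0,"claw": 0},{"x": 0.001,"y": -0.0004,"z": 0.153,"rx": 0,"ry": 0,"rz": 0,"claw": 0},{"x": 0.001,"y": -0.0004,"z": 0.153,"rx": 0,"ry": 0,"rz": 0,"claw": -1},{"x": 0.001,"y": -0.0004,"z": 0.153,"rx": 0,"ry": 0,"rz": 0,"claw": -1},{"x": 0.001,"y": -0.0004,"z": 0.153,"rx": 0,"ry": 0,"rz": 0,"claw": -1},{"x": 0.001,"y": -0.0004,"z": 0.153,"rx": 0,"ry": 0,"rz": 0,"claw": -1},{"x": 0.001,"y": -0.0004,"z": 0.153,"rx": 0,"ry": 0,"rz": 0,"claw": -1},{"x": 0.001,"y": -0.0004,"z": 0.153,"rx": 0,"ry": 0,"rz": 0,"claw": -1}], "squeeze": 30}}

```text
time: 14.22
tool_pos: [0.523, 0.0281, 0.0474]
tool_rot: [3.14, 0.002, 2.806]
contact_force: [0.5, 3.6, 4.6]
opening: 0.0157
grip_force: 30.0
```

```bash
python3 - <<'E'
from h import *
s=np.array(now());print(np.round(s,4)); a=np.radians(70.8)
t=s.copy(); t[:2]-=.074*np.array([np.cos(a),np.sin(a)]); t[3]=160.8; rows(s,[t])
E
```

```text
[5.230000e-01 2.810000e-02 4.740000e-02 1.607637e+02]
[ 4.98634737e-01 -4.17688965e-02  4.73592650e-02  1.60800000e+02] xyz [-0.0001 -0.0987 -0.    ] rz -0.001
```

{"fn": "step_arm", "kwargs": {"steps": [{"x": 0,"y": -0.01,"z": 0,"rx": 0,"ry": 0,"rz": 0,"claw": -1},{"x": 0,"y": -0.025,"z": 0,"rx": 0,"ry": 0,"rz": 0,"claw": -1},{"x": 0,"y": -0.04,"z": 0,"rx": 0,"ry": 0,"rz": 0,"claw": -1},{"x": 0,"y": -0.055,"z": 0,"rx": 0,"ry": 0,"rz": 0,"claw": -1},{"x": 0,"y": -0.07,"z": 0,"rx": 0,"ry": 0,"rz": 0,"claw": -1},{"x": 0,"y": -0.085,"z": 0,"rx": 0,"ry": 0,"rz": 0,"claw": -1},{"x": 0,"y": -0.095,"z": 0,"rx": 0,"ry": 0,"rz": 0,"claw": -1},{"x": 0,"y": -0.099,"z": 0,"rx": 0,"ry": 0,"rz": 0,"claw": -1},{"x": 0,"y": -0.099,"z": 0,"rx": 0,"ry": 0,"rz": 0,"claw": -1},{"x": 0,"y": -0.099,"z": 0,"rx": 0,"ry": 0,"rz": 0,"claw": -1},{"x": 0,"y": -0.099,"z": 0,"rx": 0,"ry": 0,"rz": 0,"claw": -1},{"x": 0,"y": -0.099,"z": 0,"rx": 0,"ry": 0,"rz": 0,"claw": -1}]}}

```text
time: 15.22
tool_pos: [0.4986, -0.0411, 0.0473]
tool_rot: [3.139, 0.002, 2.806]
contact_force: [1.0, 8.5, 6.2]
opening: 0.0157
grip_force: 30.0
```

```bash
python3 - <<'E'
from h import *
from cell import robot,read_camera
s=np.array(now());print(np.round(s,4),robot.observe()["contact_force"].round(1)); a=np.radians(70.8);Y=np.array([np.cos(a),np.sin(a)])
print("travel",-(s[:2]-[.5225,.0287])@Y,"to mark",-(np.array([.5301,-.0527])-s[:2])@Y)
p,d=read_camera("wrist"); q,_=read_camera("side")
cv2.imwrite("pics/f.png",np.vstack([cv2.resize(p[120:260,120:520],(800,280)),cv2.resize(q[150:260,250:360],(320,320),interpolation=2)[:, :].repeat(1,0) if 0 else np.hstack([cv2.resize(q[150:250,260:400],(448,320),interpolation=2),np.zeros((320,352,3),np.uint8)])]))
E
```

```text
[ 4.986000e-01 -4.110000e-02  4.730000e-02  1.607542e+02] [1.  8.5 6.2]
travel 0.07382195800420902 to mark 0.0005508920179086788
```

View pics/f.png

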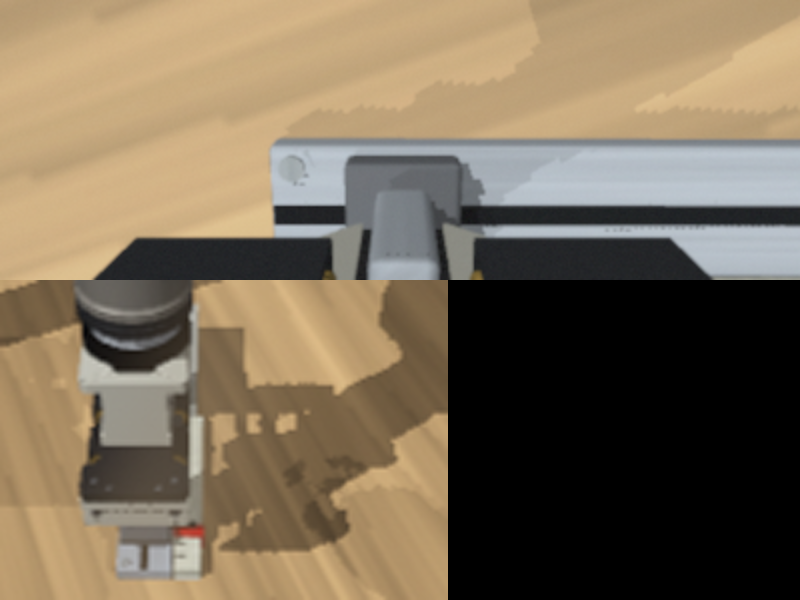

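The handle is held about 74 mm out. Its carriage is centred at (403,190) in the crop, 40.6 mm from the track end against about 39 mm for the mark. The spring load of 8.5 N fits too. I'll hold briefly and hand in.

{"fn": "step_arm", "kwargs": {"steps": [{"x": 0,"y": -0.001,"z": 0,"rx": 0,"ry": 0,"rz": 0,"claw": -1},{"x": 0,"y": -0.001,"z": 0,"rx": 0,"ry": 0,"rz": 0,"claw": -1},{"x": 0,"y": -0.001,"z": 0,"rx": 0,"ry": 0,"rz": 0,"claw": -1},{"x": 0,"y": -0.001,"z": 0,"rx": 0,"ry": 0,"rz": 0,"claw": -1},{"x": 0,"y": -0.001,"z": 0,"rx": 0,"ry": 0,"rz": 0,"claw": -1},{"x": 0,"y": -0.001,"z": 0,"rx": 0,"ry": 0,"rz": 0,"claw": -1},{"x": 0,"y": -0.001,"z": 0,"rx": 0,"ry": 0,"rz": 0,"claw": -1},{"x": 0,"y": -0.001,"z": 0,"rx": 0,"ry": 0,"rz": 0,"claw": -1}]}}

```text
time: 15.98
tool_pos: [0.4984, -0.0417, 0.0473]
tool_rot: [3.139, 0.002, 2.806]
contact_force: [1.8, 8.7, 6.5]
opening: 0.0158
grip_force: 30.0
```

```bash
python3 -c "
from cell import robot
print(robot.hand_in())"
```

```text
the job is handed in; nothing more can be done
None
```

I handed the job in at about 16 s with the battery pressed flush in the recess and the arm still holding the handle out about 74 mm, within about 2 mm of the red mark; no verdict came back.

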